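Load the bead carrier and hold it up

ROBOT

A 6-joint arm with a two-finger parallel gripper is mounted at the origin on a cart in front of the work surface, level with it; the furniture and walls round the work are solid. World frame = base frame: x ahead of the robot, y to its left, z up, the work surface at z = 0. Lengths are in m, angles in rad, forces in N, time in s.
With the tool pointing down it reaches from about 0.35 to 0.775 m from the base axis. Payload 5.5 kg.
Tool frame: the origin (TCP) lies midway between the tips of the shut fingers; the grasp point (between the pads) lies 19 mm behind it; z points along the fingers, y is the line along which they close (so a half turn about z gives the same grasp; the last joint's range is limited). The gripper opens to 85 mm and grips with 20 to 120 N. Pads are 22 mm wide; open, the fingers measure 114 mm over their backs; the gripper's body (76 mm by 85 mm) begins 54 mm behind the grasp point. The pads swing forward as they close: fully open they stand 13 mm farther back than shut.
Start: joints at [-1.4, 0.313, 0.046, 1.304, 0, 1.431], TCP at [0.176, -0.547, 0.231] pointing down, gripper open.
Joint ranges: [-2.76, 2.76], [-0.86, 1.69], [-1.03, 1.26], [-2.2, 2.34], [-1.47, 1.5], [-3.14, 3.14]. Speed limits (rad/s): [2.57, 2.57, 3.14, 3.14, 3.14, 3.14].

INTERFACE

Orientations are given as a unit quaternion [w, x, y, z].
In Python, from bench import r gives the robot as it stands.
- The arm moves only by the tool move_arm, never from a script. Its argument "motion" is a list of rows, each a list of 7 numbers: the finger opening in mm, from 0 to 85.4, then the shift along the tool's x, y, z in mm, then the turn, a rotation vector about the tool's x, y, z in rad. In form: [[fingers, dx, dy, dz, rx, ry, rz], ...]. A call has exactly 10 rows; each row is the pose to reach, as a shift and turn from the pose commanded when the call began, along the tool's axes at that moment; what a row does not reach only later rows make up. A row lasts 1/10 s, in which the tool goes at most 50 mm and 8.59 degrees, less where a joint would pass 70% of its speed; a pose out of reach is approached as far as the arm can. A call with a gripper value outside its range is refused whole. The fingers move at their own pace and stop on an object; the grip force is fixed at half the most. Time passes only in rows, so rows that repeat a pose let the fingers close, or fill a call up. It gives the time, the measured TCP pose, the force, the opening and the grip force at its end, in the units of the state.
- r.get_state(): the state, without advancing time (a new reading comes with each control period).
- r.camera(name): name is "scene" or "top"; returns the picture (400x640x3 uint8, red, green, blue); there is no depth.
- r.camera_params(name): a dict with "fx", "fy", "cx", "cy" (pixels), "cam_to_world" (4x4, takes a point from camera to world coordinates). Camera axes: x right, y up, looking along -z (the intrinsics and any distortion apply to the point x, -y, -z); pixel columns grow to the right and rows downward; lengths in m; the calibration is good to about 2 mm. A picture is of the moment at which its call begins. camera_params takes no time and is no camera call.
- r.hand_in(): hands the job in; it is judged then, once.
The state is a dict: "time": time; "joint_pos": joint angles; "joint_vel": joint speeds; "tau": joint torques, N m; "tcp_pos": TCP position; "tcp_rot": TCP orientation; "wrist_force": force on the tool from outside, world axes, zero at the start; "torque": the same for the moment, N m; "width": opening from 0.0 (shut) to 1.0 (fully open); "gripper_force": force on a finger pad.
Only numpy, scipy, OpenCV 4.12 (cv2) and the standard library are available. Lean on these libraries where they do the work, as an engineer would, in place of code of your own. Each camera call takes 0.05 s, during which the arm holds its last target. There are 200 camera calls.

TASK

Get the grinding beads ready to carry: pick up the metal scoop, pour all five beads from it into the metal carrier tray while the tray stands on the worktop, and put the empty scoop back down, upright on the worktop and touching nothing else. Then take the carrier by its bail handle, lift it about 15 cm clear of the worktop without tipping it, and finish while still holding it there in the gripper, steady and level, with all five beads in it. Leave everything else where it is.

Things in the scene. Friction and masses are not known exactly. Their poses are not given: they have to be found in the camera images.
- carrier: open bare-metal tray, 110 mm (its x) by 170 mm (its y), walls 45 mm high, 3 mm thick; floor 3 mm. Origin: centre of its underside, z up. A fixed upright bail spans its x direction over the middle (y = 0): strips at x = +-56 mm carry a level bar. The openings on both sides of the bail are about 104 mm (x) by 74 mm (y). Mass 0.22 to 0.4 kg; loose
- carrier_bar (a point): centre of the carrier's straight grey grip bar: 117 mm long along the carrier's x, 14 mm square, 125 mm above the carrier's underside; axes as the carrier's
- scoop: flat-bottomed metal pouring scoop, stands on the worktop with the beads in it. Origin: on its underside; x to its nose, z up. Pan: x from -20 mm (back wall 44 mm high) to +80 mm, 60 mm wide (56 inside), side walls 34 mm high, sheet 2 mm. Inner floor level to x = 35 mm, then a ramp of 32 degrees up to the pouring edge. Mass 0.11 to 0.2 kg; loose
- scoop_nose (a point): middle of the scoop's pouring edge, at x = 80, y = 0, z = 30 mm of the scoop, open above; axes as the scoop's. Tipping the nose 50 to 65 degrees down empties the scoop; the beads start to roll out at about 35 degrees
- scoop_grip (a point): place to grip on the scoop's handle, at x = -55, y = 0, z = 34 mm of the scoop; axes as the scoop's. The handle is a straight grey bar behind the back wall, x from -90 to -20 mm, 12 mm wide (y) with flat upright sides, z from 24 to 44 mm
- bead0_center (a point): centre of white ceramic bead 1 of 5: a loose 16 mm ball, 12 g, that starts in the scoop
- bead1_center (a point): centre of white ceramic bead 2 of 5: a loose 16 mm ball, 12 g, that starts in the scoop
- bead2_center (a point): centre of white ceramic bead 3 of 5: a loose 16 mm ball, 12 g, that starts in the scoop
- bead3_center (a point): centre of white ceramic bead 4 of 5: a loose 16 mm ball, 12 g, that starts in the scoop
- bead4_center (a point): centre of white ceramic bead 5 of 5: a loose 16 mm ball, 12 g, that starts in the scoop
- dropper: small brown dropper bottle with black cap, 34 mm across, 78 mm tall, beyond the middle of the work area (origin: centre of its underside); a bystander, to be left alone
- puck: small flat white rounded puck 34x55x16 mm, near the front edge in the middle (origin: centre of its underside); a bystander, to be left alone
- tips: closed pipette tip box with lid, 80x118x86 mm, on the left (origin: centre of its underside); a bystander, to be left alone
- buds: round tub of cotton buds, 77 mm across, 80 mm tall, on the left (origin: centre of its underside); a bystander, to be left alone
- saline_bottle: capped bottle 64 mm across, 165 mm tall, on the right (origin: centre of its underside); a bystander, to be left alone
- tape: roll of brown tape lying flat, 94 mm across, 48 mm tall, on the right (origin: centre of its underside); a bystander, to be left alone
- slides: closed flat slide box 86x165x34 mm, far left (origin: centre of its underside); a bystander, to be left alone

How it is judged:
On the way, in this order (a step that is already met when the one before it is completed fails the run):
1. the scoop is lifted off the worktop with the five beads in it (height (world z) of scoop above 0.03 m and x of bead0_center in the frame of scoop between -0.02 and 0.08 m and y of bead0_center in the frame of scoop between -0.03 and 0.03 m and z of bead0_center in the frame of scoop between 0 and 0.05 m and x of bead1_center in the frame of scoop between -0.02 and 0.08 m and y of bead1_center in the frame of scoop between -0.03 and 0.03 m and z of bead1_center in the frame of scoop between 0 and 0.05 m and x of bead2_center in the frame of scoop between -0.02 and 0.08 m and y of bead2_center in the frame of scoop between -0.03 and 0.03 m and z of bead2_center in the frame of scoop between 0 and 0.05 m and x of bead3_center in the frame of scoop between -0.02 and 0.08 m and y of bead3_center in the frame of scoop between -0.03 and 0.03 m and z of bead3_center in the frame of scoop between 0 and 0.05 m and x of bead4_center in the frame of scoop between -0.02 and 0.08 m and y of bead4_center in the frame of scoop between -0.03 and 0.03 m and z of bead4_center in the frame of scoop between 0 and 0.05 m), for 0.1 s.
2. all five beads lie in the carrier, which stands on the worktop, the scoop still lifted (height (world z) of scoop above 0.03 m and x of bead0_center in the frame of carrier between -0.054 and 0.054 m and y of bead0_center in the frame of carrier between -0.084 and 0.084 m and z of bead0_center in the frame of carrier between 0 and 0.045 m and x of bead1_center in the frame of carrier between -0.054 and 0.054 m and y of bead1_center in the frame of carrier between -0.084 and 0.084 m and z of bead1_center in the frame of carrier between 0 and 0.045 m and x of bead2_center in the frame of carrier between -0.054 and 0.054 m and y of bead2_center in the frame of carrier between -0.084 and 0.084 m and z of bead2_center in the frame of carrier between 0 and 0.045 m and x of bead3_center in the frame of carrier between -0.054 and 0.054 m and y of bead3_center in the frame of carrier between -0.084 and 0.084 m and z of bead3_center in the frame of carrier between 0 and 0.045 m and x of bead4_center in the frame of carrier between -0.054 and 0.054 m and y of bead4_center in the frame of carrier between -0.084 and 0.084 m and z of bead4_center in the frame of carrier between 0 and 0.045 m and height (world z) of carrier below 0.01 m and angle between carrier's own z axis and vertical below 0.1 rad), for 0.2 s.
3. the scoop stands upright on the worktop, let go, and the carrier with its beads still stands there (height (world z) of each of scoop, carrier below 0.01 m and angle between scoop's own z axis and vertical below 0.12 rad and contact force between scoop and the arm below 0.5 N and contact force between scoop and the fingers below 0.5 N and contact force between scoop and carrier below 0.5 N and contact force between scoop and dropper below 0.5 N and contact force between scoop and puck below 0.5 N and contact force between scoop and tips below 0.5 N and contact force between scoop and buds below 0.5 N and contact force between scoop and saline_bottle below 0.5 N and contact force between scoop and tape below 0.5 N and contact force between scoop and slides below 0.5 N and x of bead0_center in the frame of carrier between -0.054 and 0.054 m and y of bead0_center in the frame of carrier between -0.084 and 0.084 m and z of bead0_center in the frame of carrier between 0 and 0.045 m and x of bead1_center in the frame of carrier between -0.054 and 0.054 m and y of bead1_center in the frame of carrier between -0.084 and 0.084 m and z of bead1_center in the frame of carrier between 0 and 0.045 m and x of bead2_center in the frame of carrier between -0.054 and 0.054 m and y of bead2_center in the frame of carrier between -0.084 and 0.084 m and z of bead2_center in the frame of carrier between 0 and 0.045 m and x of bead3_center in the frame of carrier between -0.054 and 0.054 m and y of bead3_center in the frame of carrier between -0.084 and 0.084 m and z of bead3_center in the frame of carrier between 0 and 0.045 m and x of bead4_center in the frame of carrier between -0.054 and 0.054 m and y of bead4_center in the frame of carrier between -0.084 and 0.084 m and z of bead4_center in the frame of carrier between 0 and 0.045 m and angle between carrier's own z axis and vertical below 0.1 rad), for 0.2 s.
At the end, for the whole second after the job is handed in: Gripper holds the carrier 80 to 250 mm above the worktop, within 0.12 rad of level, under 30 mm/s and 0.2 rad/s, at x < 0.60 m, touching no bystander; all five beads in it; the scoop upright (0.12 rad) on the worktop, untouched by robot, carrier and bystanders (height (world z) of carrier between 0.08 and 0.25 m and angle between each of carrier, scoop's own z axis and vertical below 0.12 rad and linear speed of carrier below 0.03 m/s and angular speed of carrier below 0.2 rad/s and contact force between carrier and the fingers above 1 N and contact force between carrier and dropper below 0.3 N and contact force between carrier and puck below 0.3 N and contact force between carrier and tips below 0.3 N and contact force between carrier and buds below 0.3 N and contact force between carrier and saline_bottle below 0.3 N and contact force between carrier and tape below 0.3 N and contact force between carrier and slides below 0.3 N and world x of carrier below 0.6 m and x of bead0_center in the frame of carrier between -0.054 and 0.054 m and y of bead0_center in the frame of carrier between -0.084 and 0.084 m and z of bead0_center in the frame of carrier between 0 and 0.045 m and x of bead1_center in the frame of carrier between -0.054 and 0.054 m and y of bead1_center in the frame of carrier between -0.084 and 0.084 m and z of bead1_center in the frame of carrier between 0 and 0.045 m and x of bead2_center in the frame of carrier between -0.054 and 0.054 m and y of bead2_center in the frame of carrier between -0.084 and 0.084 m and z of bead2_center in the frame of carrier between 0 and 0.045 m and x of bead3_center in the frame of carrier between -0.054 and 0.054 m and y of bead3_center in the frame of carrier between -0.084 and 0.084 m and z of bead3_center in the frame of carrier between 0 and 0.045 m and x of bead4_center in the frame of carrier between -0.054 and 0.054 m and y of bead4_center in the frame of carrier between -0.084 and 0.084 m and z of bead4_center in the frame of carrier between 0 and 0.045 m and height (world z) of scoop below 0.01 m and contact force between scoop and the arm below 0.5 N and contact force between scoop and the fingers below 0.5 N and contact force between scoop and carrier below 0.5 N and contact force between scoop and dropper below 0.5 N and contact force between scoop and puck below 0.5 N and contact force between scoop and tips below 0.5 N and contact force between scoop and buds below 0.5 N and contact force between scoop and saline_bottle below 0.5 N and contact force between scoop and tape below 0.5 N and contact force between scoop and slides below 0.5 N); the arm keeps its last pose, push and grip.
It fails at once if a bystander was pushed more than 30 mm (distance of any of dropper, puck, tips, buds, saline_bottle, tape, slides from where it was at the start of the episode above 0.03 m).
It fails at once if the carrier was tipped by more than 0.4 rad (angle between carrier's own z axis and vertical above 0.4 rad).
It also fails if it takes over 72 s, if anything falls off the work surface, if the arm or the gripper's body presses on something with over 40 N, if the wrist force passes 120 N, or if a joint passes its speed limit or range.

## Working session

There is one attempt and no reset: what is moved stays moved. The work goes in short steps, Python scripts to look and compute and a tool call to move; the robot and the scene stay as the last step left them, time stands still between calls to the robot, and variables do not carry over. Pictures are saved under pics/ and viewed, at most 14 in all, crops included, and the job is handed in when it is done.

Besides the shell and the picture viewer there is one more tool, called as name(argument=value, ...), one argument or row to a line, values as JSON. move_arm: Moves the arm, as the interface text tells. Its arguments: {"type":"object","properties":{"motion":{"type":"array"}},"required":["motion"]}

```bash
ls; mkdir -p pics
python3 - <<'E'
from bench import r
import cv2,numpy as np
for n in("scene","top"):
    im=r.camera(n);cv2.imwrite(f"pics/{n}0.png",im[:,:,::-1]);p=r.camera_params(n)
    print(n,{k:(np.round(v,4).tolist() if k=="cam_to_world" else v) for k,v in p.items()})
print(r.get_state())
E
```

```text
pics
scene {'fx': 468.0928122591494, 'fy': 468.0928122591494, 'cx': 315.7044781923166, 'cy': 199.96322609947882, 'cam_to_world': [[0.5405, 0.5782, -0.6111, -0.5577], [-0.8412, 0.3579, -0.4053, -0.5955], [-0.0156, 0.7332, 0.6799, 1.2422], [0.0, 0.0, 0.0, 1.0]]}
top {'fx': 446.16891204641394, 'fy': 446.16891204641394, 'cx': 326.30374980693534, 'cy': 196.47844451219697, 'cam_to_world': [[-0.0049, 0.9985, -0.0551, 0.3983], [-1.0, -0.0045, 0.0071, 0.0766], [0.0068, 0.0551, 0.9985, 1.5871], [0.0, 0.0, 0.0, 1.0]]}
{'time': 0.1, 'joint_pos': array([-1.39961120e+00,  3.13919088e-01,  4.50841182e-02,  1.30360044e+00,
       -8.08061247e-06,  1.43123080e+00]), 'joint_vel': array([-0.00116499, -0.00164199,  0.0022057 , -0.00032327,  0.000404  ,
       -0.0002575 ]), 'tau': array([ 1.77072136e-03, -4.81724310e+01,  2.99244922e+01,  1.25429392e-02,
       -1.80999000e-04, -8.96978385e-07]), 'tcp_pos': array([ 0.17574801, -0.54700016,  0.23049811]), 'tcp_rot': array([-8.19372646e-04,  9.87953187e-01,  1.54750863e-01, -1.69960064e-05]), 'wrist_force': array([-0.70962462, -0.29695393, -0.3573981 ]), 'torque': array([ 0.00159368, -0.03700274, -0.04240254]), 'gripper_force': 0.0, 'width': 0.9976858961588293}
```

View pics/scene0.png

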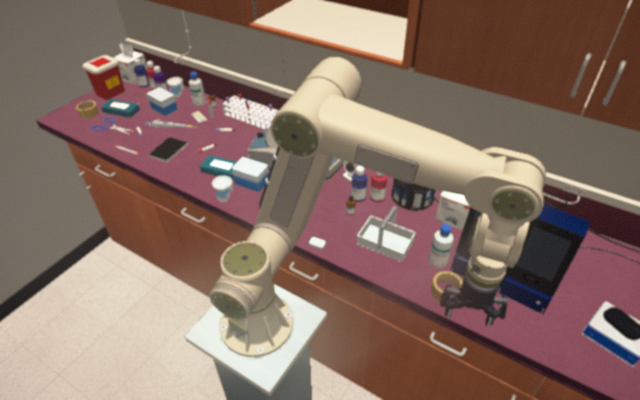

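View pics/top0.png

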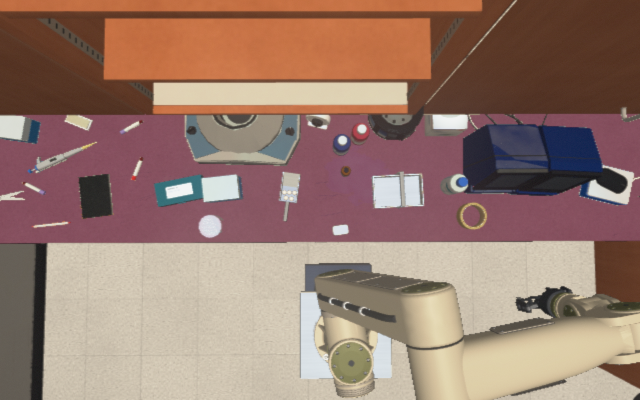

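The top view shows the scoop at about (288,190) with its handle toward the robot, and the carrier at about (398,190) with its bail at column 403. The scene view has the arm in front of the scoop. I'll zoom the top view in on both.

```bash
cat > h.py <<'E'
from bench import r
import cv2,numpy as np
from scipy.spatial.transform import Rotation as R
def ray(n,u,v,z):
    p=r.camera_params(n);M=p["cam_to_world"]
    d=M[:3,:3]@np.array([(u-p["cx"])/p["fx"],-(v-p["cy"])/p["fy"],-1])
    o=M[:3,3];return o+d*(z-o[2])/d[2]
def proj(n,P):
    p=r.camera_params(n);M=p["cam_to_world"];c=M[:3,:3].T@(np.array(P)-M[:3,3])
    return p["cx"]+p["fx"]*c[0]/-c[2], p["cy"]-p["fy"]*c[1]/-c[2]
def tcp():
    s=r.get_state();q=s["tcp_rot"];return s["tcp_pos"],R.from_quat([q[1],q[2],q[3],q[0]])
E
python3 - <<'E'
from h import *
im=cv2.imread("pics/top0.png")
a=cv2.resize(im[160:230,255:355],None,fx=8,fy=8,interpolation=cv2.INTER_CUBIC)
b=cv2.resize(im[160:230,355:455],None,fx=8,fy=8,interpolation=cv2.INTER_CUBIC)
cv2.imwrite("pics/a.png",a);cv2.imwrite("pics/b.png",b)
P,Q=tcp();print(P,Q.as_matrix().round(3))
E
```

```text
[ 0.17574801 -0.54700016  0.23049811] [[ 0.952  0.306 -0.   ]
 [ 0.306 -0.952  0.002]
 [ 0.    -0.002 -1.   ]]
```

View pics/a.png

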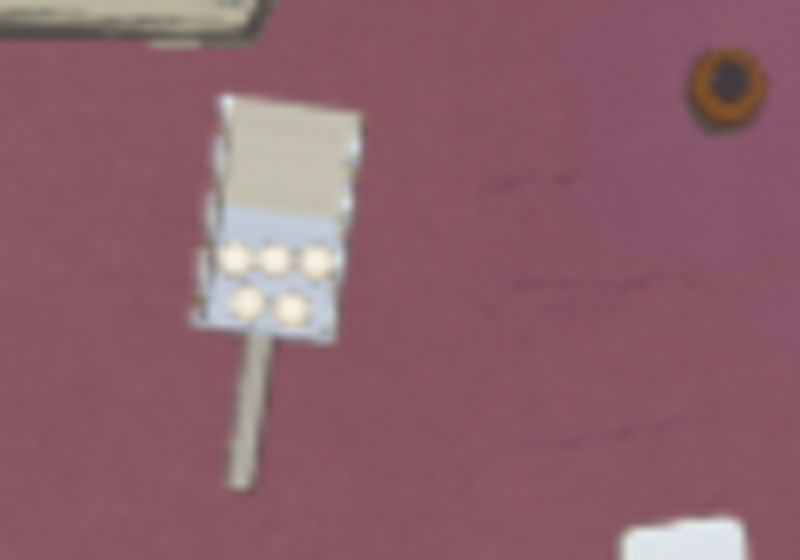

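View pics/b.png

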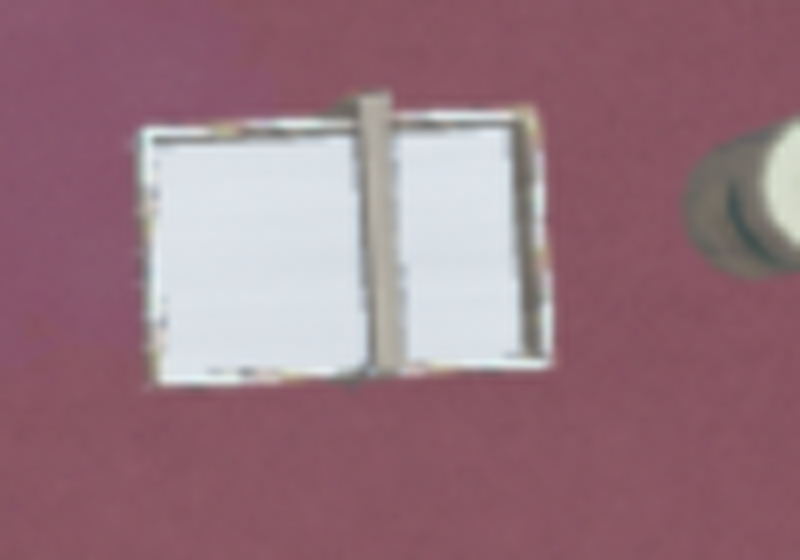

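In the crops, the scoop handle ends at (241,487) and meets the back wall at (258,338), and the nose corners are (228,97) and (362,113). All five beads are in the pan. The carrier's rim corners are (140,130), (537,108), (550,368) and (155,382), and the bar runs from (374,93) to (388,372).

Run:
```python
from h import *
def pt(u,v,z,ox): return ray("top",ox+(u+.5)/8-.5,160+(v+.5)/8-.5,z)
he,hs=pt(241,487,.044,255),pt(258,338,.044,255);n1,n2=pt(228,97,.034,255),pt(362,113,.034,255)
b1,b2=pt(193,323,.044,255),pt(334,343,.044,255)
print("handle",he,hs,"len",np.linalg.norm(he-hs),"nose",n1,n2,np.linalg.norm(n1-n2),"back w",np.linalg.norm(b1-b2))
nm=(n1+n2)/2;ax=nm-he;ax[2]=0;L=np.linalg.norm(ax);ax/=L;print("L(170)",L,"yaw",np.arctan2(ax[1],ax[0]))
print("scoop origin from both:",he+ax*.09,nm-ax*.08,"grip",(he+ax*.035+nm-ax*.135)/2)
c=[pt(*x,.045,355) for x in[(140,130),(537,108),(550,368),(155,382)]]
print("carrier",np.mean(c,0),[np.linalg.norm(c[i]-c[i-1]).round(4) for i in range(4)])
e1,e2=pt(374,93,.132,355),pt(388,372,.132,355);d=e1-e2
print("bar",(e1+e2)/2,np.linalg.norm(d),np.arctan2(d[1],d[0]),[np.arctan2(*(c[a]-c[b])[[1,0]]) for a,b in((0,3),(1,2))],np.arctan2(*(c[0]-c[1])[[1,0]])-np.pi/2)
for nme,u,v,z in(("dropper",346,171,.078),("puck",340,230,.016),("tips",221,188,.086),("bottle",459,183,.165),("tape",472,216,.048)):print(nme,ray("top",u,v,z).round(3))
print("big device edge",pt(240,35,.0,255),pt(270,0,.0,255))
```

```text
handle [0.40120804 0.20978273 0.044     ] [0.46551505 0.20245247 0.044     ] len 0.0647234493498929 nose [0.57138313 0.21636544 0.034     ] [0.56412022 0.15786172 0.034     ] 0.058952820204675085 back w 0.061596024632749
L(170) 0.16807936349863917 yaw -0.1352839530862503
scoop origin from both: [0.49038571 0.19764428 0.044     ] [0.48848263 0.19790332 0.034     ] grip [0.4349367  0.20519174 0.039     ]
carrier [ 0.50330485 -0.18218075  0.045     ] [np.float64(0.1096), np.float64(0.173), np.float64(0.1131), np.float64(0.1713)]
bar [ 0.5032803  -0.18216042  0.132     ] 0.11453650196293809 0.03583640994399351 [np.float64(0.04874613434472849), np.float64(0.03316648509858998)] 0.051341552764003096
dropper [ 0.568 -0.001  0.078]
puck [0.367 0.018 0.016]
tips [0.511 0.421 0.086]
bottle [ 0.518 -0.359  0.165]
tape [ 0.413 -0.437  0.048]
big device edge [0.60298285 0.21407843 0.        ] [0.6186657  0.20067752 0.        ]
```

move_arm(
  motion=[
    [60, 34, -26, -2, 0, 0, -0.13],
    [60, 68, -51, -4, 0, 0, -0.26],
    [60, 101, -77, -6, 0, 0, -0.39],
    [60, 135, -102, -8, 0, 0, -0.52],
    [60, 169, -128, -10, 0, 0, -0.65],
    [60, 203, -154, -12, 0, 0, -0.78],
    [60, 237, -179, -14, 0, 0, -0.91],
    [60, 270, -205, -16, 0, 0, -1.04],
    [60, 304, -230, -18, 0, 0, -1.17],
    [60, 338, -256, -20, 0, 0, -1.3],
  ],
)

```text
time: 1.1
tcp_pos: [0.4199, -0.1988, 0.2512]
tcp_rot: [-0.0, 0.691, 0.723, -0.0]
wrist_force: [0.6, -0.3, -0.0]
width: 0.697
gripper_force: 0.0
```

```bash
cat >> h.py <<'E'
def down(yaw): # tool down, tool x at world yaw
    return R.from_euler('z',yaw)*R.from_euler('x',np.pi)
def goto(T,Q2):
    P,Q=tcp();rv=(Q.inv()*Q2).as_rotvec()
    print("at",P.round(4),"joints",r.get_state()["joint_pos"].round(2),"-> shift mm",(Q.inv().apply(np.array(T)-P)*1000).round(1),"turn",rv.round(4))
E
python3 -c "
from h import *
goto([.435,.205,.12],down(np.pi-.133))"
```

```text
at [ 0.4199 -0.1988  0.2512] joints [-0.62  0.09 -0.18  1.3  -0.    0.91] -> shift mm [402.7  33.3 131.2] turn [-1.0000e-04 -2.0000e-04 -1.3927e+00]
```

move_arm(
  motion=[
    [60, 40, 3, 5, 0, 0, -0.139],
    [60, 80, 7, 12, 0, 0, -0.278],
    [60, 120, 10, 24, 0, 0, -0.418],
    [60, 161, 13, 37, 0, 0, -0.557],
    [60, 201, 17, 50, 0, 0, -0.696],
    [60, 241, 20, 65, 0, 0, -0.835],
    [60, 282, 23, 80, 0, 0, -0.975],
    [60, 322, 27, 97, 0, 0, -1.114],
    [60, 362, 30, 114, 0, 0, -1.253],
    [60, 403, 33, 131, 0, 0, -1.393],
  ],
)

```text
time: 2.1
tcp_pos: [0.4358, 0.2052, 0.1194]
tcp_rot: [-0.0, 0.066, 0.998, -0.0]
wrist_force: [0.9, -0.0, -0.0]
width: 0.702
gripper_force: 0.0
```

```bash
python3 -c "
from h import *
goto([.435,.205,.015],down(np.pi-.133))
im=r.camera('top');cv2.imwrite('pics/c.png',cv2.resize(im[150:240,240:360,::-1],None,fx=6,fy=6,interpolation=cv2.INTER_CUBIC))"
```

```text
at [0.4358 0.2052 0.1194] joints [ 0.27  0.2  -0.39  0.98 -0.    0.41] -> shift mm [  0.7  -0.2 104.4] turn [-0.0003 -0.0001  0.0009]
```

move_arm(
  motion=[
    [60, 0, 0, 15, 0, 0, 0],
    [60, 0, 0, 30, 0, 0, 0],
    [60, 0, 0, 45, 0, 0, 0],
    [60, 0, 0, 60, 0, 0, 0],
    [60, 0, 0, 75, 0, 0, 0],
    [60, 0, 0, 87, 0, 0, 0],
    [60, 0, 0, 97, 0, 0, 0],
    [60, 1, 0, 104, 0, 0, 0],
    [50, 1, 0, 104, 0, 0, 0],
    [40, 1, 0, 104, 0, 0, 0],
  ],
)

```text
time: 3.15
tcp_pos: [0.4353, 0.2038, 0.0164]
tcp_rot: [0.0, 0.069, 0.998, -0.0]
wrist_force: [-0.2, -0.2, -0.1]
width: 0.471
gripper_force: 0.0
```

```bash
python3 -c "
from h import *
goto([.435,.205,.015],down(np.pi-.133))
im=r.camera('top');cv2.imwrite('pics/d.png',cv2.resize(im[150:240,240:360,::-1],None,fx=6,fy=6,interpolation=cv2.INTER_CUBIC))"
```

```text
at [0.4353 0.2038 0.0164] joints [ 0.27  0.31 -0.53  0.73 -0.    0.41] -> shift mm [0.5 1.2 1.4] turn [-0.      0.0001 -0.0048]
```

View pics/d.png

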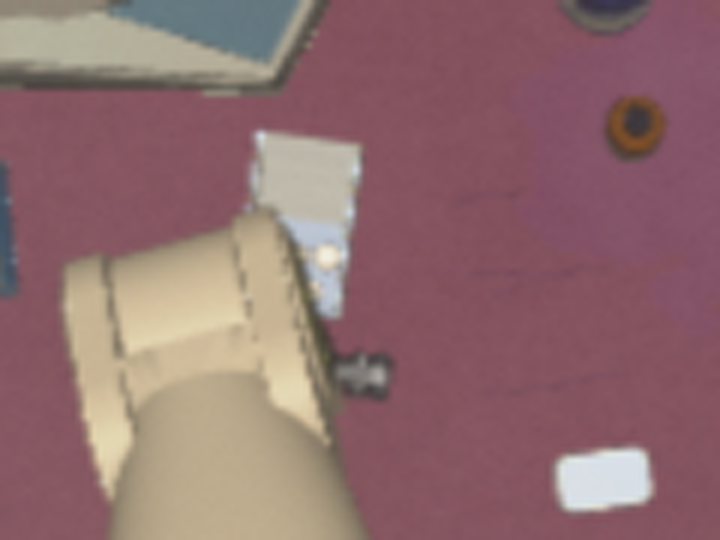

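The arm hides the handle. The scoop's nose corners, at (260,132) and (358,145) in this crop, haven't moved, so I'll close the fingers.

move_arm(
  motion=[
    [34, 0, 1, 1, 0, 0, 0],
    [28, 0, 1, 1, 0, 0, 0],
    [22, 0, 1, 1, 0, 0, 0],
    [17, 0, 1, 1, 0, 0, 0],
    [12, 0, 1, 1, 0, 0, 0],
    [7, 0, 1, 1, 0, 0, 0],
    [4, 0, 1, 1, 0, 0, 0],
    [4, 0, 1, 1, 0, 0, 0],
    [4, 0, 1, 1, 0, 0, 0],
    [4, 0, 1, 1, 0, 0, 0],
  ],
)

```text
time: 4.2
tcp_pos: [0.4355, 0.2049, 0.0155]
tcp_rot: [0.0, 0.069, 0.998, 0.0]
wrist_force: [-1.1, 1.0, 5.1]
width: 0.126
gripper_force: 58.7
```

```bash
python3 -c "
from h import *
goto([.435,.205,.22],down(np.pi-.133))"
```

```text
at [0.4355 0.2049 0.0155] joints [ 0.27  0.32 -0.53  0.72  0.    0.41] -> shift mm [ 5.000e-01  1.000e-01 -2.045e+02] turn [ 0.0003  0.0003 -0.0047]
```

move_arm(
  motion=[
    [4, 0, 1, -4, 0, 0, 0],
    [4, 0, 1, -14, 0, 0, 0],
    [4, 0, 1, -30, 0, 0, 0],
    [4, 0, 1, -50, 0, 0, 0],
    [4, 0, 1, -75, 0, 0, 0],
    [4, 0, 1, -100, 0, 0, 0],
    [4, 0, 1, -125, 0, 0, 0],
    [4, 0, 1, -145, 0, 0, 0],
    [4, 0, 1, -158, 0, 0, 0],
    [4, 0, 1, -163, 0, 0, 0],
  ],
)

```text
time: 5.2
tcp_pos: [0.436, 0.2057, 0.18]
tcp_rot: [0.001, 0.069, 0.998, 0.0]
wrist_force: [0.0, 0.4, -2.0]
width: 0.128
gripper_force: 58.4
```

```bash
python3 -c "
from h import *
im=r.camera('scene');cv2.imwrite('pics/e.png',cv2.resize(im[120:290,200:440,::-1],None,fx=3,fy=3,interpolation=cv2.INTER_CUBIC))
# scoop transport: nose toward -y of carrier, yaw=-pi/2+.042
y=-np.pi/2+.042
goto([.49,.10,.19],down(y+np.pi))
print(r.get_state()['wrist_force'])"
```

```text
at [0.436  0.2058 0.1799] joints [ 0.27  0.16 -0.29  1.13 -0.    0.41] -> shift mm [-68.1 -97.3 -10.1] turn [1.7000e-03 1.2000e-03 1.3909e+00]
[-0.68063491 -0.35968294 -2.13204461]
```

View pics/e.png

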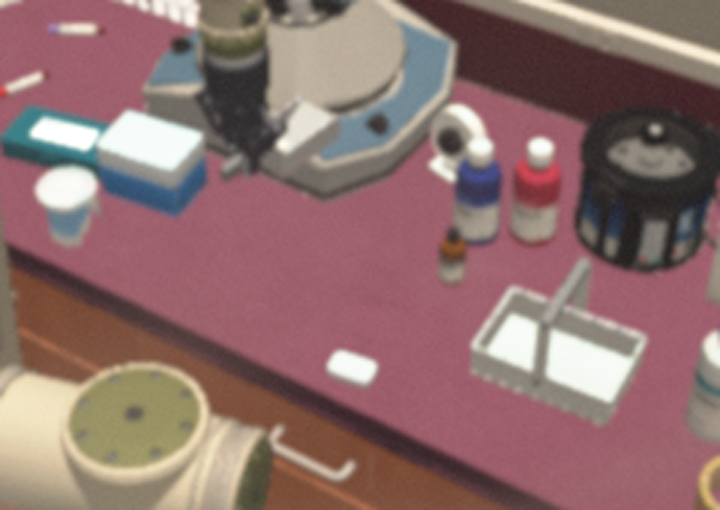

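The scoop is lifted and level at about (310,130) in this crop. The carrier is clear, with its bail at about (560,320).

```bash
cat >> h.py <<'E'
Y0=-np.pi/2+.042
def pour(nose,th,yaw=Y0):
    S=R.from_euler('z',yaw)*R.from_euler('y',th,degrees=True)
    return np.array(nose)+S.apply([-.135,0,-.0145]), S*R.from_euler('y',np.pi)
E
python3 -c "
from h import *
y1=-.133+(Y0+.133)/2
P,Q=tcp()
goto((P+pour([.501,-.137,.17],0)[0])/2+[.0,0,.01],down(np.pi+y1))
goto(*pour([.501,-.137,.17],0))"
```

```text
at [0.436  0.2058 0.1799] joints [ 0.27  0.16 -0.29  1.13 -0.    0.41] -> shift mm [-43.7 -98.9   2.2] turn [0.0011 0.0016 0.693 ]
at [0.436  0.2058 0.1799] joints [ 0.27  0.16 -0.29  1.13 -0.    0.41] -> shift mm [ -87.3 -197.8   24.4] turn [1.7000e-03 1.2000e-03 1.3909e+00]
```

move_arm(
  motion=[
    [4, -1, -3, 0, 0, 0, 0.02],
    [4, -4, -9, 0, 0, 0, 0.07],
    [4, -9, -20, 0, 0, 0, 0.14],
    [4, -14, -32, 0, 0, 0, 0.225],
    [4, -20, -45, 0, 0, 0, 0.315],
    [4, -26, -59, 0, 0, 0, 0.41],
    [4, -32, -72, 0, 0, 0, 0.5],
    [4, -37, -84, 0, 0, 0, 0.59],
    [4, -42, -94, 1, 0, 0, 0.66],
    [4, -44, -99, 1, 0, 0, 0.69],
  ],
)

```text
time: 6.25
tcp_pos: [0.4649, 0.1006, 0.176]
tcp_rot: [-0.001, 0.404, 0.915, -0.001]
wrist_force: [-0.5, 0.5, -2.4]
width: 0.13
gripper_force: 58.4
```

```bash
python3 -c "
from h import *
goto(*pour([.501,-.137,.17],0))"
```

```text
at [0.4649 0.1006 0.176 ] joints [ 0.04  0.15 -0.3   1.12 -0.    0.88] -> shift mm [-96.4 -46.7  20.5] turn [-2.400e-03 -5.000e-04  6.976e-01]
```

move_arm(
  motion=[
    [4, -2, -1, 0, 0, 0, 0.02],
    [4, -9, -4, 2, 0, 0, 0.07],
    [4, -19, -9, 4, 0, 0, 0.14],
    [4, -31, -15, 7, 0, 0, 0.225],
    [4, -44, -21, 9, 0, 0, 0.315],
    [4, -57, -28, 12, 0, 0, 0.41],
    [4, -70, -34, 15, 0, 0, 0.51],
    [4, -82, -40, 17, 0, 0, 0.595],
    [4, -91, -44, 19, 0, 0, 0.665],
    [4, -96, -47, 20, 0, 0, 0.697],
  ],
)

```text
time: 7.25
tcp_pos: [0.4958, -0.0011, 0.1568]
tcp_rot: [-0.0, 0.691, 0.723, -0.0]
wrist_force: [0.2, 0.3, -2.0]
width: 0.129
gripper_force: 58.4
```

```bash
python3 -c "
from h import *
im=r.camera('top');cv2.imwrite('pics/f.png',cv2.resize(im[140:250,320:480,::-1],None,fx=5,fy=5,interpolation=cv2.INTER_CUBIC))
for z,t in((.13,10),(.115,20),(.1,30),(.085,38),(.075,46),(.068,54),(.062,62)): goto(*pour([.501,-.137,z],t))"
```

```text
at [ 0.4958 -0.0016  0.1567] joints [-0.17  0.2  -0.29  1.08 -0.    1.36] -> shift mm [ 0.  -0.5 17.5] turn [-0.0008  0.1748  0.0014]
at [ 0.4958 -0.0016  0.1567] joints [-0.17  0.2  -0.29  1.08 -0.    1.36] -> shift mm [-3.6 -0.5  9.2] turn [-0.001   0.3493  0.0014]
at [ 0.4958 -0.0016  0.1567] joints [-0.17  0.2  -0.29  1.08 -0.    1.36] -> shift mm [-11.3  -0.5   1.8] turn [-0.0011  0.5239  0.0013]
at [ 0.4958 -0.0016  0.1567] joints [-0.17  0.2  -0.29  1.08 -0.    1.36] -> shift mm [-20.2  -0.5   0. ] turn [-0.0012  0.6635  0.0012]
at [ 0.4958 -0.0016  0.1567] joints [-0.17  0.2  -0.29  1.08 -0.    1.36] -> shift mm [-31.3  -0.6  -5.3] turn [-0.0013  0.8031  0.0011]
at [ 0.4958 -0.0016  0.1567] joints [-0.17  0.2  -0.29  1.08 -0.    1.36] -> shift mm [-44.4  -0.6 -12. ] turn [-0.0014  0.9428  0.001 ]
at [ 0.4958 -0.0016  0.1567] joints [-0.17  0.2  -0.29  1.08 -0.    1.36] -> shift mm [-59.3  -0.6 -17.7] turn [-1.4000e-03  1.0824e+00  1.0000e-03]
```

View pics/f.png

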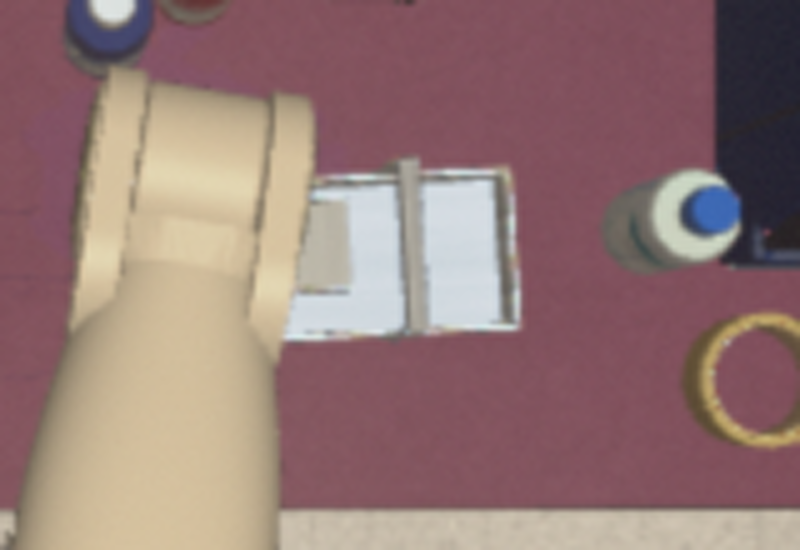

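The nose edge, column 350 and rows 203–290, sits over the carrier's left opening, and the bail is clear. With the parallax of its height it is centred, so I'll tip the scoop.

move_arm(
  motion=[
    [4, 0, 0, 8, 0, 0.06, 0],
    [4, 0, 0, 17, 0, 0.16, 0],
    [4, -2, -1, 13, 0, 0.26, 0],
    [4, -4, -1, 9, 0, 0.35, 0],
    [4, -7, -1, 5, 0, 0.44, 0],
    [4, -11, -1, 2, 0, 0.525, 0],
    [4, -16, -1, 1, 0, 0.6, 0],
    [4, -20, -1, 0, 0, 0.66, 0],
    [4, -25, -1, -2, 0, 0.73, 0],
    [4, -31, -1, -5, 0, 0.8, 0],
  ],
)

```text
time: 8.3
tcp_pos: [0.4965, -0.0319, 0.1624]
tcp_rot: [-0.282, 0.635, 0.667, 0.27]
wrist_force: [-0.7, 0.4, -2.3]
width: 0.129
gripper_force: 58.7
```

```bash
python3 -c "
from h import *
for z,t in((.068,54),(.062,62)): goto(*pour([.501,-.137,z],t))"
```

```text
at [ 0.4965 -0.0319  0.1624] joints [-0.6   0.53 -0.07  1.52  0.61  0.75] -> shift mm [ -5.3   0.  -14.5] turn [-0.0034  0.141   0.0051]
at [ 0.4965 -0.0319  0.1624] joints [-0.6   0.53 -0.07  1.52  0.61  0.75] -> shift mm [-11.6  -0.  -29.2] turn [-0.0037  0.2806  0.0048]
```

move_arm(
  motion=[
    [4, -3, 0, -7, 0, 0.07, 0],
    [4, -5, 0, -14, 0, 0.14, 0],
    [4, -8, 0, -22, 0, 0.21, 0],
    [4, -12, 0, -29, 0, 0.28, 0],
    [4, -12, 0, -29, 0, 0.28, 0],
    [4, -12, 0, -29, 0, 0.28, 0],
    [4, -12, 0, -29, 0, 0.28, 0],
    [4, -12, 0, -29, 0, 0.28, 0],
    [4, -12, 0, -29, 0, 0.28, 0],
    [4, -12, 0, -29, 0, 0.28, 0],
  ],
)

```text
time: 9.3
tcp_pos: [0.4976, -0.0607, 0.1745]
tcp_rot: [-0.371, 0.592, 0.621, 0.355]
wrist_force: [0.3, 0.3, -1.0]
width: 0.129
gripper_force: 58.8
```

```bash
python3 -c "
from h import *
goto(*pour([.501,-.137,.062],62))
im=r.camera('scene');cv2.imwrite('pics/g.png',cv2.resize(im[150:300,300:480,::-1],None,fx=4,fy=4,interpolation=cv2.INTER_CUBIC))
im=r.camera('top');cv2.imwrite('pics/g2.png',im[:,:,::-1])"
```

```text
at [ 0.4976 -0.0607  0.1745] joints [-0.7   0.75  0.08  1.81  0.7   0.47] -> shift mm [-0.2  0.2 -0.2] turn [-0.0037  0.0034  0.0032]
```

View pics/g.png

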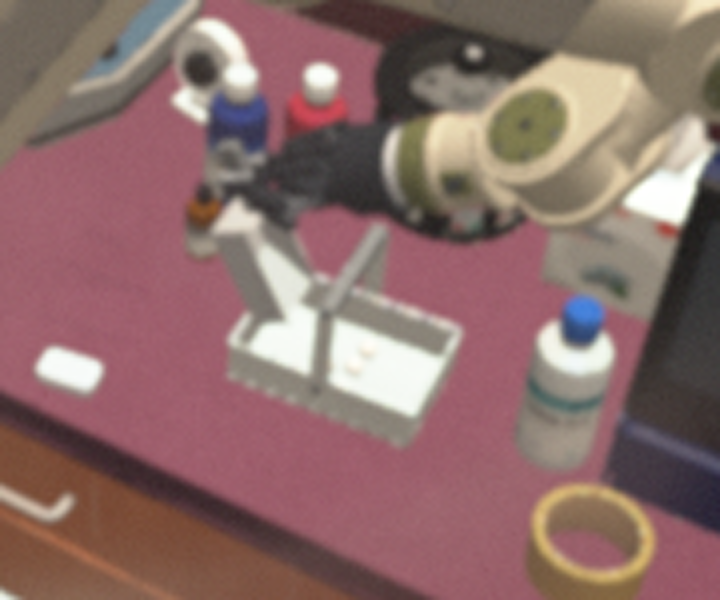

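Two beads show in the tray at (365,352) and (352,370), the pan looks empty, and the rest of the tray is hidden. I'll back out and count the beads before setting the scoop down.

```bash
python3 -c "
from h import *
goto(*pour([.501,-.137,.062],65))
for z,t,y in((.1,62,-.127),(.13,45,-.11),(.15,25,-.09),(.17,0,-.07)): goto(*pour([.501,y,z],t))"
```

```text
at [ 0.4976 -0.0608  0.1742] joints [-0.7   0.75  0.08  1.81  0.7   0.47] -> shift mm [ 0.7  0.2 -7.2] turn [-0.0037  0.0553  0.0026]
at [ 0.4976 -0.0608  0.1742] joints [-0.7   0.75  0.08  1.81  0.7   0.47] -> shift mm [38.3  0.7 -9.3] turn [-0.0036  0.0029  0.0027]
at [ 0.4976 -0.0608  0.1742] joints [-0.7   0.75  0.08  1.81  0.7   0.47] -> shift mm [62.8  1.6 30.4] turn [-0.0032 -0.2938  0.0032]
at [ 0.4976 -0.0608  0.1742] joints [-0.7   0.75  0.08  1.81  0.7   0.47] -> shift mm [64.2  2.6 78.1] turn [-0.0026 -0.6428  0.0038]
at [ 0.4976 -0.0608  0.1742] joints [-0.7   0.75  0.08  1.81  0.7   0.47] -> shift mm [ 42.8   3.5 119.6] turn [-0.0018 -1.0792  0.0044]
```

move_arm(
  motion=[
    [4, 1, 0, -7, 0, 0.055, 0],
    [4, 1, 0, -7, 0, 0.055, 0],
    [4, 20, 0, -8, 0, 0.03, 0],
    [4, 38, 1, -9, 0, 0, 0],
    [4, 51, 1, 10, 0, -0.15, 0],
    [4, 63, 2, 30, 0, -0.29, 0],
    [4, 64, 2, 54, 0, -0.43, 0],
    [4, 64, 3, 78, 0, -0.57, 0],
    [4, 57, 3, 92, 0, -0.71, 0],
    [4, 52, 3, 105, 0, -0.85, 0],
  ],
)

```text
time: 10.4
tcp_pos: [0.4953, 0.0567, 0.1712]
tcp_rot: [-0.079, 0.687, 0.718, 0.079]
wrist_force: [-0.3, 0.6, -2.3]
width: 0.131
gripper_force: 58.7
```

```bash
python3 -c "
from h import *
goto(*pour([.501,-.07,.17],0))
P2=[.47,.07,.17]
goto(*pour([.47,-.04,.17],0,-np.pi/2+.3))"
```

```text
at [0.4953 0.0567 0.1712] joints [-0.18  0.21 -0.26  1.15  0.22  1.34] -> shift mm [ 4.5  0.3 17.2] turn [ 0.004  -0.2237  0.003 ]
at [0.4953 0.0567 0.1712] joints [-0.18  0.21 -0.26  1.15  0.22  1.34] -> shift mm [ 30.8 -63.8  22.9] turn [ 0.0329 -0.2219 -0.254 ]
```

```bash
python3 -c "
from h import *
goto([.45,.14,.16],down(np.pi-.8))"
```

```text
at [0.4953 0.0567 0.1712] joints [-0.18  0.21 -0.26  1.15  0.22  1.34] -> shift mm [ 80.6 -41.6  29.7] turn [ 0.0853 -0.2122 -0.7227]
```

move_arm(
  motion=[
    [4, 1, 0, 4, 0, -0.05, 0],
    [4, 2, 0, 8, 0, -0.1, 0],
    [4, 4, 0, 13, 0, -0.17, 0],
    [4, 5, 0, 17, 0, -0.224, 0],
    [4, 5, 0, 17, 0, -0.224, 0],
    [4, 15, 0, 16, 0, -0.224, 0],
    [4, 30, 0, 13, 0, -0.224, 0],
    [4, 45, 0, 10, 0, -0.224, 0],
    [4, 60, 0, 7, 0, -0.224, 0],
    [4, 68, 0, 5, 0, -0.224, 0],
  ],
)

```text
time: 11.4
tcp_pos: [0.4925, 0.1249, 0.182]
tcp_rot: [-0.002, 0.69, 0.724, 0.003]
wrist_force: [0.1, -0.1, -1.4]
width: 0.136
gripper_force: 58.7
```

```bash
python3 -c "
from h import *
goto([.45,.16,.17],down(np.pi-.8))
print(r.get_state()['wrist_force'])
a=r.camera('top');b=r.camera('scene')
k=lambda im:cv2.resize(im[:,:,::-1],(560,None) if 0 else None,fx=4,fy=4,interpolation=cv2.INTER_CUBIC)
A=k(a[160:220,300:430]);B=k(b[190:265,345:425]);
c=np.zeros((A.shape[0]+B.shape[0],max(A.shape[1],B.shape[1]),3),np.uint8);c[:A.shape[0],:A.shape[1]]=A;c[A.shape[0]:,:B.shape[1]]=B
cv2.imwrite('pics/h.png',c)"
```

```text
at [0.4925 0.1249 0.182 ] joints [ 0.09  0.2  -0.22  1.14  0.01  1.61] -> shift mm [ 37.  -40.8  12.1] turn [ 0.0036 -0.0057 -0.7238]
[ 0.09323297 -0.06413859 -1.44900476]
```

View pics/h.png

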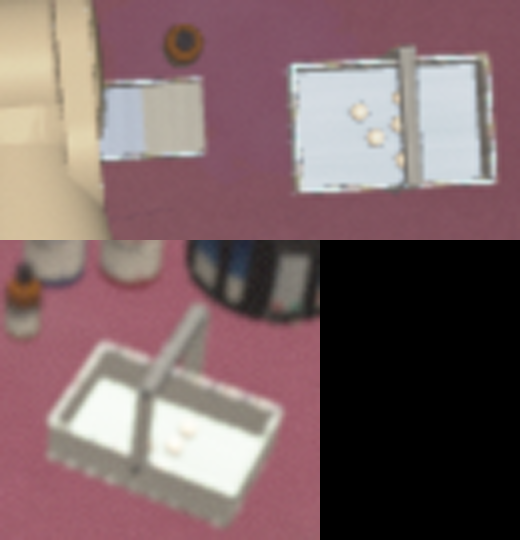

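The top view shows all five beads in the carrier: (358,112), (375,137), (397,98), (397,124) and (402,160). The visible part of the pan is empty. I'll set the scoop down close by, on free worktop.

```bash
python3 -c "
from h import *
goto([.475,.20,.025],down(Y0+np.pi))"
```

```text
at [0.4926 0.1246 0.1818] joints [ 0.09  0.2  -0.22  1.14  0.01  1.61] -> shift mm [ 75.2 -14.2 157.2] turn [ 0.0016 -0.0061  0.0058]
```

move_arm(
  motion=[
    [4, 8, -1, 8, 0.001, -0.002, 0],
    [4, 20, -3, 22, 0.002, -0.004, 0],
    [4, 33, -6, 40, 0.002, -0.006, 0.006],
    [4, 47, -9, 60, 0.002, -0.006, 0.006],
    [4, 60, -11, 82, 0.002, -0.006, 0.006],
    [4, 70, -13, 104, 0.002, -0.006, 0.006],
    [4, 75, -14, 124, 0.002, -0.006, 0.006],
    [4, 75, -14, 140, 0.002, -0.006, 0.006],
    [4, 75, -14, 151, 0.002, -0.006, 0.006],
    [4, 75, -14, 157, 0.002, -0.006, 0.006],
  ],
)

```text
time: 12.5
tcp_pos: [0.4736, 0.1983, 0.0228]
tcp_rot: [-0.001, 0.693, 0.721, -0.002]
wrist_force: [0.0, 0.8, -1.5]
width: 0.125
gripper_force: 58.7
```

```bash
python3 -c "
from h import *
goto([.475,.20,.0155],down(Y0+np.pi))
b=r.camera('scene');cv2.imwrite('pics/i.png',cv2.resize(b[130:230,250:370,::-1],None,fx=5,fy=5,interpolation=cv2.INTER_CUBIC))"
```

```text
at [0.4736 0.1983 0.0228] joints [ 0.24  0.36 -0.44  0.78  0.    1.77] -> shift mm [1.7 1.5 7.3] turn [-0.0042  0.0006 -0.0023]
```

View pics/i.png

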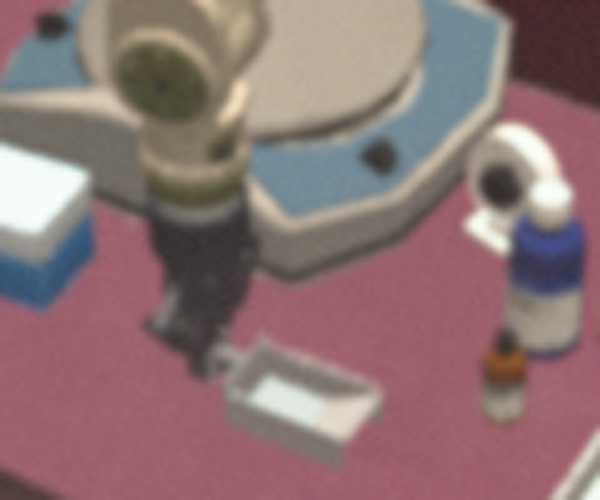

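The scoop is empty (pan at about (300,400)), level, and clear of everything around it. I'll lower it the last 7 mm and release.

move_arm(
  motion=[
    [4, 0, 0, 2, 0, 0, 0],
    [4, 0, 0, 4, 0, 0, 0],
    [4, 0, 0, 5, 0, 0, 0],
    [4, 0, 0, 6, 0, 0, 0],
    [4, 0, 0, 7, 0, 0, 0],
    [4, 0, 0, 7, 0, 0, 0],
    [12, 0, 0, 7, 0, 0, 0],
    [20, 0, 0, 7, 0, 0, 0],
    [30, 0, 0, 7, 0, 0, 0],
    [40, 0, 0, 7, 0, 0, 0],
  ],
)

```text
time: 13.55
tcp_pos: [0.4748, 0.1986, 0.0175]
tcp_rot: [-0.001, 0.693, 0.721, -0.001]
wrist_force: [0.7, 0.8, 0.2]
width: 0.461
gripper_force: 0.0
```

```bash
python3 -c "
from h import *
goto([.475,.20,.22],down(Y0+np.pi))"
```

```text
at [0.4748 0.1986 0.0175] joints [ 0.24  0.37 -0.44  0.76  0.    1.77] -> shift mm [ 1.400e+00 -1.000e-01 -2.025e+02] turn [-0.0015  0.0001 -0.002 ]
```

move_arm(
  motion=[
    [45, 0, 0, -6, 0, 0, 0],
    [60, 0, 0, -18, 0, 0, 0],
    [60, 0, 0, -35, 0, 0, 0],
    [60, 0, 0, -55, 0, 0, 0],
    [60, 0, 0, -80, 0, 0, 0],
    [60, 0, 0, -110, 0, 0, 0],
    [60, 0, 0, -140, 0, 0, 0],
    [60, 0, 0, -170, 0, 0, 0],
    [60, 0, 0, -195, 0, 0, 0],
    [60, 0, 0, -215, 0, 0, 0],
  ],
)

```text
time: 14.55
tcp_pos: [0.4754, 0.1987, 0.2354]
tcp_rot: [0.0, 0.693, 0.721, 0.001]
wrist_force: [0.1, 0.5, -0.4]
width: 0.699
gripper_force: 0.0
```

```bash
python3 -c "
from h import *
goto([.503,-.182,.21],down(np.pi+.042))"
```

```text
at [0.4754 0.1987 0.2354] joints [ 0.24  0.2  -0.1   1.28  0.    1.77] -> shift mm [-381.5   12.3   25.3] turn [ 1.2000e-03  4.0000e-04 -1.5728e+00]
```

move_arm(
  motion=[
    [60, -15, 1, 0, 0, 0, -0.12],
    [60, -50, 2, 0, 0, 0, -0.265],
    [60, -90, 4, 0, 0, 0, -0.41],
    [60, -130, 5, 0, 0, 0, -0.555],
    [60, -170, 6, 0, 0, 0, -0.7],
    [60, -210, 8, 0, 0, 0, -0.845],
    [60, -250, 9, 0, 0, 0, -0.99],
    [60, -290, 10, 0, 0, 0, -1.135],
    [60, -330, 11, 0, 0, 0, -1.28],
    [60, -370, 12, 0, 0, 0, -1.42],
  ],
)

```text
time: 15.55
tcp_pos: [0.5017, -0.1723, 0.2337]
tcp_rot: [-0.0, 0.06, 0.998, -0.0]
wrist_force: [0.6, 0.0, 0.8]
width: 0.699
gripper_force: 0.0
```

```bash
python3 -c "
from h import *
goto([.503,-.182,.21],down(np.pi+.042))
b=r.camera('scene');t=r.camera('top')
k=lambda im:cv2.resize(im[:,:,::-1],None,fx=4,fy=4,interpolation=cv2.INTER_CUBIC)
cv2.imwrite('pics/j.png',np.hstack([k(b[190:265,345:425]),k(b[140:215,270:350])]))"
```

```text
at [ 0.5017 -0.1723  0.2337] joints [-0.48  0.23 -0.06  1.28 -0.   -0.36] -> shift mm [-2.5 -9.5 23.7] turn [-0.0008 -0.0006 -0.1624]
```

View pics/j.png

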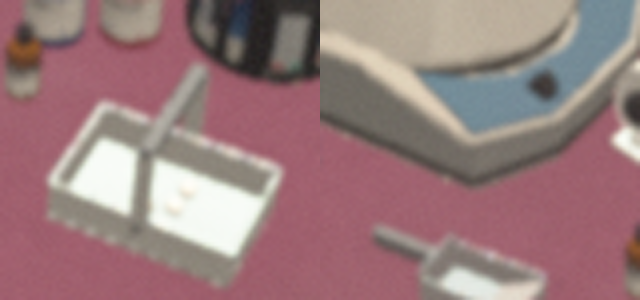

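The carrier stands where it was before the pour, with beads visible at (185,190) and (173,210). The scoop stands upright, at about (470,260). Next I'll align and lower onto the bar.

move_arm(
  motion=[
    [60, -1, -4, 3, 0, 0, -0.08],
    [60, -2, -9, 8, 0, 0, -0.16],
    [60, -2, -10, 20, 0, 0, -0.162],
    [60, -2, -10, 38, 0, 0, -0.162],
    [60, -2, -10, 58, 0, 0, -0.162],
    [60, -2, -10, 78, 0, 0, -0.162],
    [60, -2, -10, 98, 0, 0, -0.162],
    [60, -2, -10, 114, 0, 0, -0.162],
    [55, -2, -10, 124, 0, 0, -0.162],
    [45, -2, -10, 128, 0, 0, -0.162],
  ],
)

```text
time: 16.65
tcp_pos: [0.5016, -0.1799, 0.1033]
tcp_rot: [-0.002, -0.017, 1.0, 0.0]
wrist_force: [-0.1, 1.0, 0.6]
width: 0.527
gripper_force: 0.0
```

```bash
python3 -c "
from h import *
goto([.503,-.182,.106],down(np.pi+.042))"
```

```text
at [ 0.5016 -0.1799  0.1033] joints [-0.49  0.31 -0.28  0.98 -0.   -0.53] -> shift mm [-1.3 -2.2 -2.7] turn [ 0.0009 -0.0035 -0.0073]
```

move_arm(
  motion=[
    [38, -1, -2, -2, 0, 0, 0],
    [32, -1, -2, -2, 0, 0, 0],
    [26, -1, -2, -2, 0, 0, 0],
    [21, -1, -2, -2, 0, 0, 0],
    [17, -1, -2, -2, 0, 0, 0],
    [13, -1, -2, -2, 0, 0, 0],
    [9, -1, -2, -2, 0, 0, 0],
    [5, -1, -2, -2, 0, 0, 0],
    [5, -1, -2, -2, 0, 0, 0],
    [5, -1, -2, -2, 0, 0, 0],
  ],
)

```text
time: 17.65
tcp_pos: [0.5036, -0.1828, 0.1068]
tcp_rot: [-0.001, -0.018, 1.0, -0.0]
wrist_force: [-1.3, 1.1, 6.6]
width: 0.153
gripper_force: 59.2
```

```bash
python3 -c "
from h import *
goto([.503,-.182,.256],down(np.pi+.042))"
```

```text
at [ 0.5036 -0.1828  0.1068] joints [-0.5   0.31 -0.27  0.99 -0.   -0.53] -> shift mm [   0.8    0.8 -149.2] turn [-0.0004 -0.0013 -0.0064]
```

move_arm(
  motion=[
    [5, 0, 0, -1, 0, 0, 0],
    [5, 0, 0, -4, 0, 0, 0],
    [5, 0, 0, -8, 0, 0, 0],
    [5, 0, 0, -14, 0, 0, 0],
    [5, 0, 0, -22, 0, 0, 0],
    [5, 0, 0, -31, 0, 0, 0],
    [5, 0, 0, -40, 0, 0, 0],
    [5, 0, 0, -48, 0, 0, 0],
    [5, 0, 0, -54, 0, 0, 0],
    [5, 0, 0, -57, 0, 0, 0],
  ],
)

```text
time: 18.65
tcp_pos: [0.5039, -0.1829, 0.1643]
tcp_rot: [-0.0, -0.018, 1.0, -0.0]
wrist_force: [-0.4, 0.0, -3.5]
width: 0.154
gripper_force: 58.5
```

move_arm(
  motion=[
    [5, 0, 0, -4, 0, 0, 0],
    [5, 0, 0, -11, 0, 0, 0],
    [5, 0, 0, -20, 0, 0, 0],
    [5, 0, 0, -31, 0, 0, 0],
    [5, 0, 0, -43, 0, 0, 0],
    [5, 0, 0, -55, 0, 0, 0],
    [5, 0, 0, -67, 0, 0, 0],
    [5, 0, 0, -77, 0, 0, 0],
    [5, 0, 0, -84, 0, 0, 0],
    [5, 0, 0, -88, 0, 0, 0],
  ],
)

```text
time: 19.65
tcp_pos: [0.5039, -0.1829, 0.2522]
tcp_rot: [-0.001, -0.018, 1.0, -0.0]
wrist_force: [0.5, 0.1, -4.0]
width: 0.154
gripper_force: 58.4
```

move_arm(
  motion=[
    [5, 0, 0, 0, 0, 0, 0],
    [5, 0, 0, 0, 0, 0, 0],
    [5, 0, 0, 0, 0, 0, 0],
    [5, 0, 0, 0, 0, 0, 0],
    [5, 0, 0, 0, 0, 0, 0],
    [5, 0, 0, 0, 0, 0, 0],
    [5, 0, 0, 0, 0, 0, 0],
    [5, 0, 0, 0, 0, 0, 0],
    [5, 0, 0, 0, 0, 0, 0],
    [5, 0, 0, 0, 0, 0, 0],
  ],
)

```text
time: 20.65
tcp_pos: [0.5037, -0.1828, 0.2514]
tcp_rot: [-0.001, -0.018, 1.0, -0.0]
wrist_force: [-1.0, 0.1, -3.5]
width: 0.15
gripper_force: 58.5
```

```bash
python3 -c "
from h import *
s=r.get_state();print(s['tcp_pos'],s['wrist_force'],s['torque'],np.abs(s['joint_vel']).max())
b=r.camera('scene');cv2.imwrite('pics/k.png',cv2.resize(b[140:290,290:470,::-1],None,fx=4,fy=4,interpolation=cv2.INTER_CUBIC))"
```

```text
[ 0.50366776 -0.18275072  0.25135541] [-0.9946197   0.06251718 -3.45353006] [-0.00304684 -0.00919986  0.02174949] 0.0038084392816244562
```

View pics/k.png

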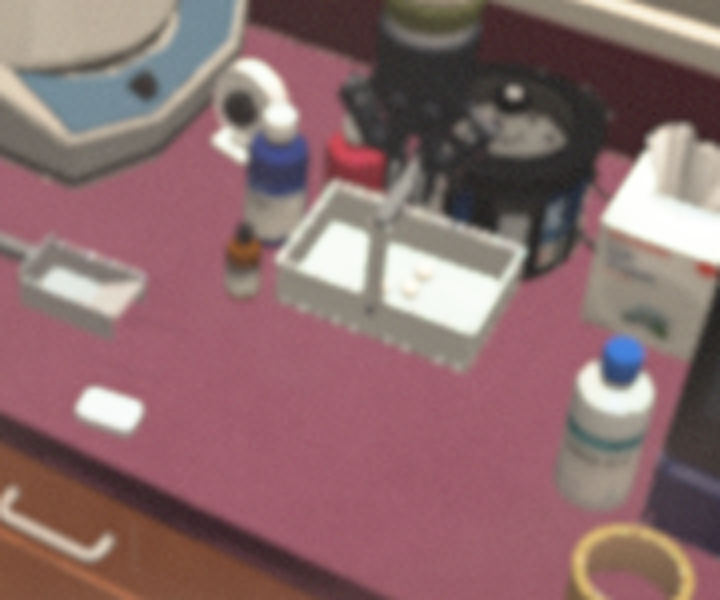

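The carrier hangs level and steady with its beads in it (two visible at (425,272) and (410,290)). The scoop stands upright and alone at (80,285).

```bash
python3 -c "
from bench import r
print(r.hand_in())"
```

```text
the job is handed in; nothing more can be done
None
```

The job is handed in: the carrier is held level about 145 mm above the worktop (all five beads counted in it before the lift, two visible in the last picture), and the empty scoop stands upright on its own; no verdict came back.

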